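# Free the gate-hinge strap with the fork tool

## Robot

A 7-joint arm with a two-finger parallel gripper is mounted at the origin on the work surface. World frame = base frame: x ahead of the robot, y to its left, z up, the work surface at z = 0. Lengths are in m, angles in rad, forces in N, time in s.
With the tool pointing down it reaches from about 0.4 to 0.85 m from the base axis. Payload 10.4 kg.
Tool frame: the origin (TCP) lies at the very end of the fingers, on their centre line; the grasp point (between the pads) lies 19 mm behind it; z points along the fingers, y is the direction in which the jaws open and shut (so a half turn about z gives the same grasp; the last joint's range is limited). The gripper opens to 87 mm and grips with 3 to 60 N. Pads are 19 mm wide; open, the fingers measure 117 mm over their backs; the gripper's body (75 mm by 190 mm) begins 51 mm behind the grasp point.
Start: joints at [1.236, 0.332, -0.065, 1.46, 0.022, 1.35, -0.088], TCP at [0.192, -0.595, 0.223] pointing down, gripper open.
Joint ranges: [-2.6, 2.6], [-0.5, 2.12], [-1.47, 1.34], [0.16, 2.42], [-1.27, 4.41], [0.06, 2.06], [-2.6, 2.6]. Speed limits (rad/s): [2.22, 2.22, 2.79, 2.79, 3.14, 3.14, 3.14].

## Interface

Orientations are given as a unit quaternion [x, y, z, w].
In Python, from bench import read_state, imaging, r gives the robot as it stands. The module is installed in compiled form; this text tells all that it offers.
- The arm moves only by the tool move_arm, never from a script. Its argument "series" is a list of rows, each a list of 4 numbers: the shift along the tool's x, y, z in m, then the turn about the tool's z in rad. In form: [[x, y, z, roll], ...]. A call has 1 to 20 rows; each row is the pose to reach, as a shift and turn from the pose commanded when the call began, along the tool's axes at that moment; what a row does not reach only later rows make up. A row lasts 1/10 s, in which the tool goes at most 50 mm and 8.59 degrees, less where a joint would pass 70% of its speed; a pose out of reach is approached as far as the arm can. A call with a gripper value outside its range is refused whole. "claw" is the gripper's target within -1 to 1 (fully open at 1, half-way at 0, shut at -1), set as the call begins (left out, the last holds). The fingers move at their own pace and stop on an object; "newtons" is the grip in N (left out, the last holds). Time passes only in rows, so rows that repeat a pose let the fingers close. It gives the time, the measured TCP pose, the force and the opening at its end, in the units of the state.
- read_state(): the state, without advancing time (a new reading comes with each control period).
- imaging.camera(name): name is "side" or "top"; returns (picture, depth): 384x512x3 uint8, red, green, blue; 384x512 float32, m along the optical axis (not along the pixel's ray), 0 where there is no reading.
- imaging.get_calibration(name): a dict with "camera_matrix" (3x3 intrinsics, pixels), "k1" (the pictures are not rectified: a ray, as slopes to the right and down, at radius r is drawn at 1 + k1 r^2 times it, then the intrinsics apply), "R" (3x3) and "t" (3): a world point X has camera coordinates R X + t. Camera axes: x right, y down, z forward; pixel columns grow to the right and rows downward; lengths in m; the calibration is good to about 2 mm. A picture is of the moment at which its call begins. get_calibration takes no time and is no camera call.
- r.close_job(): hands the job in, once; it reports no verdict.
The state is a dict: "time": time; "joint_positions": joint angles; "joint_vel": joint speeds; "joint_torque": joint torques, N m; "ee_pos": TCP position; "eef_rot": TCP orientation; "ft_force": force on the tool from outside, world axes, zero at the start; "torque": the same for the moment, N m; "width": finger opening in m.
Only numpy, scipy, OpenCV 4.12 (cv2) and the standard library are available. Lean on these libraries where they do the work, as an engineer would, in place of code of your own. Each camera call takes 0.05 s, during which the arm holds its last target.

## Task

The gate-hinge strap in the jig on the counter is pinned down by a spring-loaded bar: pick up the two-pronged fork tool (not the plain drift with the same handle), lower its prongs astride the bar in the gap beside the wide collar plate, and push the collar plate sideways so the spring is squeezed and the strap jumps up free by itself. Push with the tool only and keep the fingers off the bar and the strap. Then lift the tool away and stand it upright on its prongs again on the bare counter, clear of the jig.

Things in the scene. Friction and masses are not known exactly. Their poses are not given: they have to be found in the camera images.
- fork_grip (a point): Centre of the wooden handle (24 x 24 mm, 60 high) of the loose fork tool, 100 mm above its prong ends, on which it stands; tool 130 mm tall, 0.25 kg. Own z up, own x across the prongs. Steel crosspiece 52 (x) x 30 mm at 56 to 70 mm above the ends; two prongs 10 (x) x 30 mm, slot between them 32 wide, 56 high. A half turn changes nothing. The plain drift has one 24 mm square shank, no crosspiece.
- bar_gap (a point): Fixed point of the jig on the axis of the 12 mm spring bar, mid-gap, where the fork goes, 50 mm above the counter. Own y along the bar, the way to push; x level across it; z up. Gap: from a fixed bracket at y -33 mm (36 wide, top 22 mm above the point) to the collar plate's face at y +33 mm (76 wide in x, 36 high, centred on the bar, moves with it). Jig base top 38 mm below the point.
- spring_bar (a joint): Push of the bar with its collar plate along +y of bar_gap, m: 0 at rest, 0.045 at its stop. Takes about 3 N at first, 7 N at the stop; springs back to 0 when let go. The strap comes free at about 0.024.
- strap (a joint): Angle of the hinge strap, rad: about 0 while the bar's nose holds its eye down (eye at y -72 mm of bar_gap, strap 120 mm long towards -x, to its hinge), 0.95 when up, its end then 165 mm above the counter. Its own spring lifts it and keeps it up once the nose has left the eye.
There are look-alikes about, which are no part of the job. What is shaped like the part that bears fork_grip but orange is not meant.

How it is judged:
On the way, in this order (a step that is already met when the one before it is completed fails the run):
1. the fork tool's prongs are lowered astride the bar in the gap, with the bar not yet pushed (x of fork_grip in the frame of bar_gap between -0.025 and 0.025 m and z of fork_grip in the frame of bar_gap below 0.085 m and y of fork_grip in the frame of bar_gap between -0.035 and 0.1 m and angle between the x axis of fork_grip and the x axis of bar_gap, either way round below 0.4 rad and value of joint spring_bar below 0.012 m and value of joint strap below 0.3 rad), for 0.05 s.
2. with the prongs still astride the bar, the bar is pushed back and the strap has sprung up (x of fork_grip in the frame of bar_gap between -0.025 and 0.025 m and z of fork_grip in the frame of bar_gap below 0.085 m and y of fork_grip in the frame of bar_gap between -0.035 and 0.1 m and angle between the x axis of fork_grip and the x axis of bar_gap, either way round below 0.4 rad and value of joint spring_bar above 0.015 m and value of joint strap above 0.7 rad), for 0.05 s.
At the end, for the whole second after the job is handed in: The strap is up (more than 0.7 rad), the bar has sprung back (within 6 mm of rest), and the fork tool stands released and still on its prongs on the bare counter, within 10 degrees of upright, at least 100 mm from the middle of the gap (value of joint strap above 0.7 rad and value of joint spring_bar below 0.006 m and angle between fork_grip's own z axis and vertical below 0.17 rad and height (world z) of fork_grip between 0.09 and 0.107 m and horizontal distance between fork_grip and bar_gap above 0.1 m and linear speed of fork below 0.02 m/s); the robot touches nothing.
It fails at once if the robot's fingers push the spring bar (contact force between the fingers and spring_bar above 1.5 N).
It fails at once if the robot's fingers push the strap (contact force between the fingers and strap above 1.5 N).
It also fails if it takes over 48 s, if anything falls off the work surface, if the arm or the gripper's body presses on something with over 40 N, if the wrist force passes 120 N, or if a joint passes its speed limit or range.

## Working session

There is one attempt and no reset: what is moved stays moved. The work goes in short steps, Python scripts to look and compute and a tool call to move; the robot and the scene stay as the last step left them, time stands still between calls to the robot, and variables do not carry over. Pictures are saved under pics/ and viewed, and the job is handed in when it is done.

Besides the shell and the picture viewer there is one more tool, called as name(argument=value, ...), one argument or row to a line, values as JSON. move_arm: Moves the arm, as the interface text tells. Its arguments: {"type":"object","properties":{"series":{"type":"array","items":{"type":"array","items":{"type":"number"}}},"claw":{"type":"number"},"newtons":{"type":"number"}},"required":["series"]}

```bash
mkdir -p pics; python3 - <<'E'
from bench import read_state, imaging, r
import cv2, numpy as np
s=read_state()
for k in s: print(k, np.round(s[k],4))
for n in ("side","top"):
    p,d=imaging.camera(n)
    np.savez(f"{n}0.npz",p=p,d=d)
    cv2.imwrite(f"pics/{n}0.png",p[:,:,::-1])
    c=imaging.get_calibration(n); print(n,c)
E
```

```text
time 0.0
joint_positions [ 1.2364  0.3329 -0.0647  1.461   0.0216  1.3499 -0.0885]
joint_vel [-0.0013 -0.0008  0.0012  0.0001  0.0018 -0.0007  0.0004]
joint_torque [ 5.00000e-04 -6.23249e+01  2.48000e-02 -3.89908e+01 -6.13000e-02
  3.95000e-02  1.00000e-04]
ee_pos [ 0.1916 -0.5945  0.2218]
eef_rot [ 9.879e-01  1.553e-01 -2.000e-04 -7.000e-04]
ft_force [ 0.7513  0.1064 -0.061 ]
torque [-0.019   0.0363  0.0237]
width 0.087
side {'camera_matrix': array([[361.97543526,   0.        , 253.22484929],
       [  0.        , 361.97543526, 188.31444041],
       [  0.        ,   0.        ,   1.        ]]), 'k1': -0.11871306351629153, 'R': array([[-0.95478248, -0.29670058, -0.01895236],
       [-0.20705356,  0.70933701, -0.67377283],
       [ 0.2133524 , -0.63938234, -0.73869546]]), 't': array([0.52666478, 0.1682907 , 0.75275943])}
top {'camera_matrix': array([[363.71530384,   0.        , 258.39914027],
       [  0.        , 363.71530384, 191.28854921],
       [  0.        ,   0.        ,   1.        ]]), 'k1': -0.0013771237434399611, 'R': array([[ 0.00564126, -0.99983827, -0.0170765 ],
       [-0.98304557, -0.00241511, -0.1833455 ],
       [ 0.18327461,  0.01782128, -0.98290021]]), 't': array([0.00447823, 0.56910523, 0.77993267])}
```

View pics/side0.png

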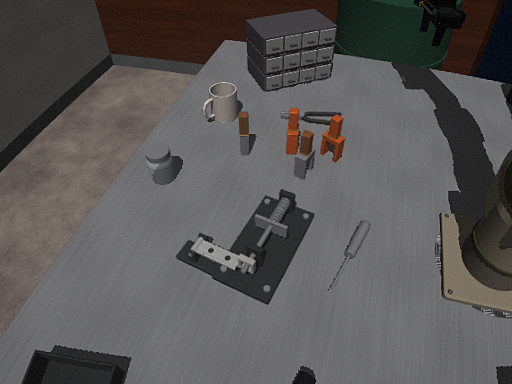

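View pics/top0.png

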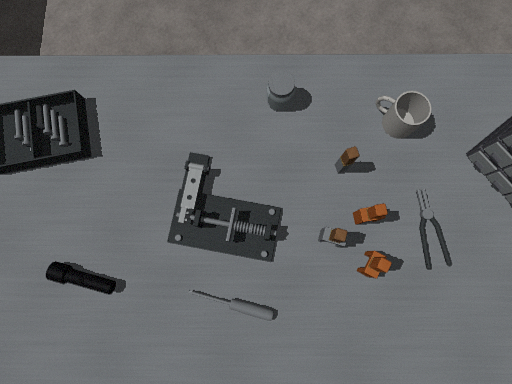

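```bash
cat > h.py <<'E'
import numpy as np, cv2
from bench import imaging
def ray(n,u,v):
    c=imaging.get_calibration(n); K=c["camera_matrix"]
    xd=np.array([(u-K[0,2])/K[0,0],(v-K[1,2])/K[1,1]])
    q=xd.copy()
    for _ in range(30): q=xd/(1+c["k1"]*(q@q))
    R=c["R"]; return -R.T@c["t"], R.T@np.array([q[0],q[1],1.])
def plane(n,u,v,z):
    o,d=ray(n,u,v); return o+d*(z-o[2])/d[2]
def dep(n,u,v,D): 
    o,d=ray(n,u,v); return o+d*D
def proj(n,X):
    c=imaging.get_calibration(n);K=c["camera_matrix"]
    p=c["R"]@np.asarray(X)+c["t"]; q=p[:2]/p[2]; q=q*(1+c["k1"]*(q@q))
    return K[0,0]*q[0]+K[0,2],K[1,1]*q[1]+K[1,2]
def crop(n,img,x0,y0,x1,y1,s,out):
    a=cv2.resize(img[y0:y1,x0:x1,::-1],None,fx=s,fy=s,interpolation=cv2.INTER_CUBIC)
    a=np.clip(a.astype(float)*1.6,0,255).astype(np.uint8)
    cv2.imwrite(out,a)
def cloud(n,D,m):
    vs,us=np.nonzero(m&(D>0)); return np.array([dep(n,u,v,D[v,u]) for u,v in zip(us,vs)]).reshape(-1,3),us,vs
E
python3 - <<'E'
from h import *
t=np.load("top0.npz"); s=np.load("side0.npz")
crop("top",t["p"],310,140,400,290,4,"pics/t1.png")
crop("top",t["p"],160,145,290,265,6,"pics/t2.png")
crop("side",s["p"],230,95,360,190,6,"pics/s1.png")
crop("side",s["p"],170,180,320,305,5,"pics/s2.png")
E
```

```text
(no output)
```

View pics/t1.png

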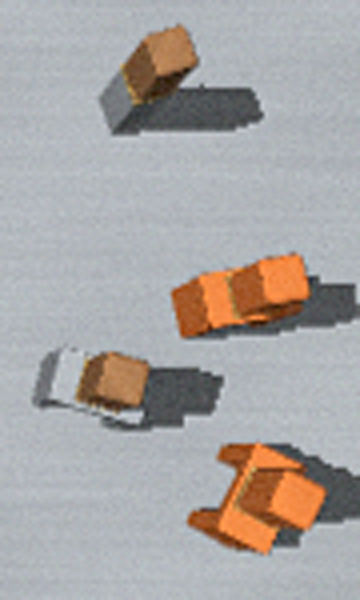

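View pics/s1.png

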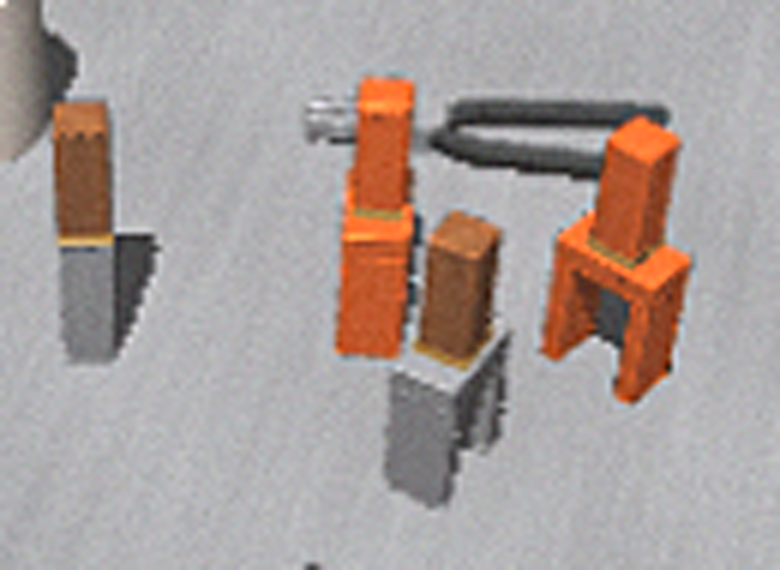

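View pics/t2.png

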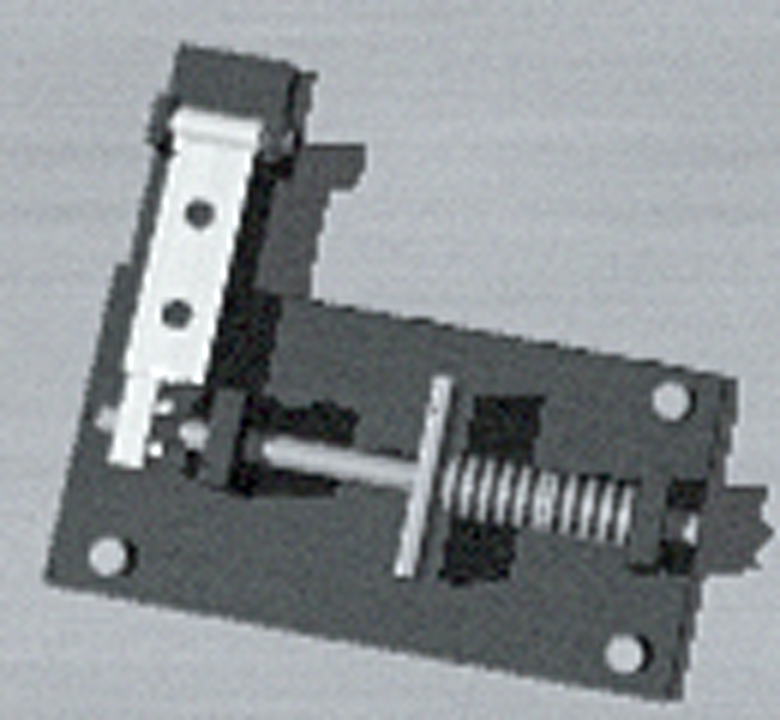

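View pics/s2.png

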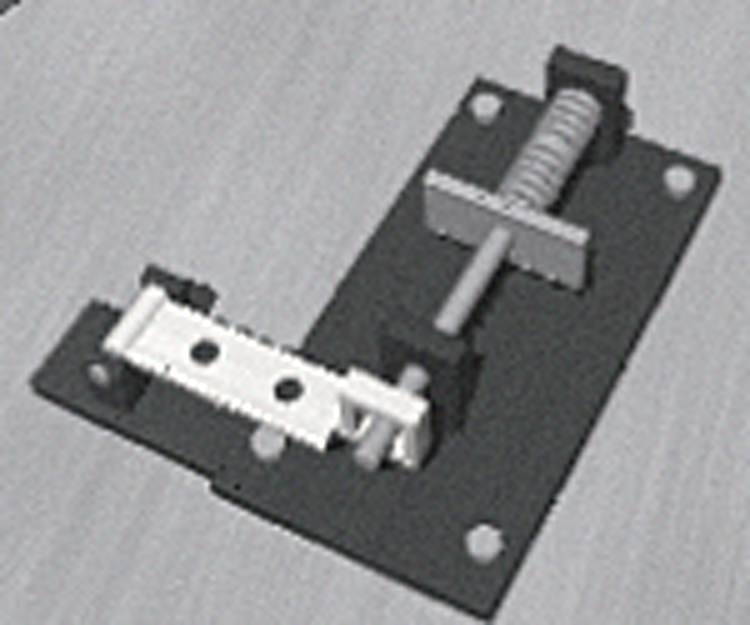

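```bash
python3 - <<'E'
from h import *
t=np.load("top0.npz"); s=np.load("side0.npz")
for n,d,roi in (("top",t,(315,215,365,260)),("side",s,(285,120,325,185))):
    p=d["p"].astype(int);D=d["d"];m=np.zeros(D.shape,bool);m[roi[1]:roi[3],roi[0]:roi[2]]=1
    P,us,vs=cloud(n,D,m)
    c=p[vs,us]; brown=(c[:,0]-c[:,2]>25)&(c[:,0]-c[:,2]<120)
    orange=c[:,0]-c[:,2]>110
    print(n,"z range",P[:,2].min(),P[:,2].max())
    for nm,k in (("handletop",(P[:,2]>0.124)&~orange),("cross",(P[:,2]>.062)&(P[:,2]<.074)&~brown&~orange)):
        Q=P[k]; 
        if len(Q)<4: print(nm,len(Q));continue
        rect=cv2.minAreaRect((Q[:,:2]*1000).astype(np.float32))
        print(nm,len(Q),Q.mean(0).round(4),rect, Q[:,:2].min(0),Q[:,:2].max(0))
# jig
D=t["d"];p=t["p"].astype(int);m=np.zeros(D.shape,bool);m[145:265,160:295]=1
P,us,vs=cloud("top",D,m)
print("z hist",np.histogram(P[:,2],np.arange(0,.1,.004)))
np.savez("jigcloud.npz",P=P,us=us,vs=vs)
def px(x,y): return 160+x/6,145+y/6
# pixel picks (top crop): plate top edge ends, bar on axis top
for nm,(x,y),z in (("plate endA",(441,380),.068),("plate endB",(406,574),.068),("bar L",(268,446),.056),("bar R",(410,474),.056),("nose",(190,434),.056)):
    print(nm,plane("top",*px(x,y),z).round(4), t["d"][int(px(x,y)[1]+.5),int(px(x,y)[0]+.5)])
E
```

```text
top z range -0.004596906932616052 0.1332156705880596
handletop 145 [ 0.4664 -0.1605  0.13  ] ((466.3399353027344, -160.8625030517578), (23.569549560546875, 23.531770706176758), 75.55284118652344) [ 0.45331322 -0.1746975 ] [ 0.47977071 -0.14794074]
cross 155 [ 0.4655 -0.1534  0.0702] ((466.5015563964844, -160.9160919189453), (51.88618850708008, 29.6611385345459), 73.26998901367188) [ 0.44545565 -0.18760962] [ 0.48664546 -0.13270225]Traceback (most recent call last):
  File "<stdin>", line 5, in <module>
  File "h.py", line 22, in cloud
    vs,us=np.nonzero(m&(D>0)); return np.array([dep(n,u,v,D[v,u]) for u,v in zip(us,vs)]).reshape(-1,3),us,vs
                                                ~~~^^^^^^^^^^^^^^
  File "h.py", line 12, in dep
    o,d=ray(n,u,v); return o+d*D
        ~~~^^^^^^^
  File "h.py", line 4, in ray
    c=imaging.get_calibration(n); K=c["camera_matrix"]
ValueError: time passes only in moves, steps and waits
```

```bash
cat > cal.py <<'E'
import json,numpy as np
from bench import imaging
json.dump({n:{k:np.asarray(v).tolist() for k,v in imaging.get_calibration(n).items()} for n in("side","top")},open("cal.json","w"))
E
python3 cal.py
sed -i 's/^from bench import imaging/import json\nCAL={n:{k:np.array(v) for k,v in c.items()} for n,c in json.load(open("\.\/cal.json")).items()}/; s/imaging.get_calibration(n)/CAL[n]/' h.py
cat > m.py <<'E'
from h import *
t=np.load("top0.npz"); s=np.load("side0.npz")
for n,d,roi in (("top",t,(315,215,365,260)),("side",s,(285,120,325,185))):
    p=d["p"].astype(int);D=d["d"];m=np.zeros(D.shape,bool);m[roi[1]:roi[3],roi[0]:roi[2]]=1
    P,us,vs=cloud(n,D,m)
    c=p[vs,us]; brown=(c[:,0]-c[:,2]>25)
    orange=c[:,0]-c[:,2]>110
    print(n,"z range",P[:,2].min(),P[:,2].max())
    for nm,k in (("handletop",(P[:,2]>0.124)&~orange),("cross",(P[:,2]>.062)&(P[:,2]<.074)&~brown&~orange)):
        Q=P[k]; 
        if len(Q)<4: print(nm,len(Q));continue
        rect=cv2.minAreaRect((Q[:,:2]*1000).astype(np.float32))
        print(nm,len(Q),Q.mean(0).round(4),rect, Q[:,:2].min(0),Q[:,:2].max(0))
D=t["d"];p=t["p"].astype(int);m=np.zeros(D.shape,bool);m[145:265,160:295]=1
P,us,vs=cloud("top",D,m)
print("z hist",np.histogram(P[:,2],np.arange(0,.1,.004))[0])
np.savez("jigcloud.npz",P=P,us=us,vs=vs)
def px(x,y): return 160+x/6-.5,145+y/6-.5
for nm,(x,y),z in (("plate endA",(441,380),.068),("plate endB",(406,574),.068),("bar L",(268,446),.056),("bar R",(410,474),.056),("nose",(190,434),.056)):
    u,v=px(x,y);print(nm,plane("top",u,v,z).round(4), dep("top",u,v,t["d"][int(v+.5),int(u+.5)]).round(4))
def ps(x,y): return 170+x/5-.5,180+y/5-.5
for nm,(x,y),z in (("plate endA",(428,173),.068),("plate endB",(588,238),.068),("bar L",(448,318),.056),("bar R",(495,240),.056)):
    u,v=ps(x,y);print("side",nm,plane("side",u,v,z).round(4), dep("side",u,v,s["d"][int(v+.5),int(u+.5)]).round(4))
E
python3 m.py
```

```text
top z range -0.004596906932616052 0.1332156705880596
handletop 145 [ 0.4664 -0.1605  0.13  ] ((466.3399353027344, -160.8625030517578), (23.569549560546875, 23.531770706176758), 75.55284118652344) [ 0.45331322 -0.1746975 ] [ 0.47977071 -0.14794074]
cross 155 [ 0.4655 -0.1534  0.0702] ((466.5015563964844, -160.9160919189453), (51.88618850708008, 29.6611385345459), 73.26998901367188) [ 0.44545565 -0.18760962] [ 0.48664546 -0.13270225]
side z range -0.0032812495917918794 0.1329930434818416
handletop 78 [ 0.465  -0.1592  0.1296] ((465.29498291015625, -160.67486572265625), (25.191471099853516, 22.742713928222656), 70.89634704589844) [ 0.45272242 -0.17565572] [ 0.47849804 -0.14791112]
cross 101 [ 0.4634 -0.1495  0.069 ] ((463.56158447265625, -161.5023956298828), (53.30216979980469, 30.436445236206055), 71.48458862304688) [ 0.44503484 -0.18484605] [ 0.48439346 -0.13294306]
z hist [6493  175 1499 3119  140   28    9    9    8   20  254  467   79  210
  210  103   74  149  191    5    0    0    0    0]
plate endA [0.5286 0.0629 0.068 ] [0.5286 0.063  0.0675]
plate endB [0.4569 0.0744 0.068 ] [0.4569 0.0743 0.0695]
bar L [0.505  0.1286 0.056 ] [0.5048 0.1283 0.0576]
bar R [0.4947 0.075  0.056 ] [0.4947 0.0749 0.0564]
nose [0.5094 0.1582 0.056 ] [0.5094 0.1582 0.0561]
side plate endA [0.5276 0.0594 0.068 ] [0.5412 0.018  0.0128]
side plate endB [0.4535 0.0736 0.068 ] [0.4536 0.073  0.0671]
side bar L [0.5004 0.1206 0.056 ] [0.5007 0.1195 0.0543]
side bar R [0.4926 0.077  0.056 ] [0.4926 0.0771 0.0561]
```

```bash
cat > m2.py <<'E'
from h import *
J=np.load("jigcloud.npz");P=J["P"]
y=np.array([-.166,-.986]);y/=np.hypot(*y)
for it in range(4):
    x=np.array([y[1],-y[0]])  # y cross z
    o=np.array([.4995,.1]) if it==0 else o
    a=(P[:,:2]-o)@x; b=(P[:,:2]-o)@y; z=P[:,2]
    bar=(abs(a)<.009)&(z>.05)&(z<.06)&(b>-.028)&(b<.02)
    A=np.polyfit(b[bar],a[bar],1)
    pl=(z>.064)&(z<.073)&(b>.015)&(b<.05)&(abs(a)<.045)
    br=(z>.066)&(z<.077)&(b<-.02)&(b>-.06)&(abs(a)<.025)
    print("bar",bar.sum(),A,"plate",pl.sum(),b[pl].min(),b[pl].max(),np.percentile(b[pl],[5,50,95]),a[pl].min(),a[pl].max(),np.polyfit(a[pl],b[pl],1),"bracket",br.sum(),np.percentile(b[br],[0,5,50,95,100]),a[br].min(),a[br].max(),z[br].mean())
    # direction from both bar slope (bar dir) and plate
    sp=-np.polyfit(a[pl],b[pl],1)[0]
    sl=0.5*A[0]+0.5*sp; print("slopes",A[0],sp)
    y=y+sl*x; y/=np.hypot(*y)
    o=o+x*A[1]
print(o,y,np.degrees(np.arctan2(y[1],y[0])))
E
python3 m2.py
```

```text
bar 114 [0.01283157 0.00116653] plate 129 0.028112542423139934 0.04978370346511959 [0.02941101 0.03305632 0.03656496] -0.035676234417821244 0.03918502512206865 [-0.01534573  0.03312165] bracket 93 [-0.04943527 -0.04846475 -0.04249619 -0.0374924  -0.03717245] -0.01700275147304612 0.017761274883643496 0.07227132328505399
slopes 0.012831567776746574 0.015345726104683911
bar 114 [-3.96566590e-04  3.00191314e-06] plate 129 0.02852978829293168 0.04980280131484457 [0.02926038 0.03313284 0.03640927] -0.037342971446332 0.03753066133563975 [-0.00149455  0.03310001] bracket 93 [-0.04928366 -0.04841971 -0.04248903 -0.03750418 -0.03725634] -0.017617813100771006 0.017236587789878164 0.07227132328505399
slopes -0.0003965665896218333 0.0014945548617241713
bar 114 [-9.12037861e-04  1.16976659e-07] plate 129 0.028533808336802448 0.049803343831396604 [0.02926184 0.03313377 0.0364183 ] -0.03736531695642295 0.03750849719599536 [-0.00095482  0.03309999] bracket 93 [-0.04927756 -0.04841955 -0.04248858 -0.03750905 -0.03725398] -0.017599253029787404 0.017258529808117408 0.07227132328505399
slopes -0.0009120378613926814 0.0009548240693235102
bar 114 [-9.32124662e-04  4.55832770e-09] plate 129 0.02853396481257448 0.04980336466572494 [0.02926166 0.03313411 0.0364189 ] -0.0373661874830025 0.0375076332802092 [-0.00093379  0.03309999] bracket 93 [-0.04927732 -0.04841961 -0.04248856 -0.03750924 -0.03725389] -0.017598529675455894 0.017259384736902805 0.07227132328505399
slopes -0.000932124661919687 0.0009337919486083899
[0.49834659 0.10019423] [-0.18045774 -0.98358274] -100.39642276332813
```

```bash
cat > go.py <<'E'
# usage: go.py x y z yaw_of_tool_y_deg (mod 180 optional '*')
import sys,numpy as np
from bench import read_state
from scipy.spatial.transform import Rotation as Ro
s=read_state(); R=Ro.from_quat(s["eef_rot"]).as_matrix()
g=np.array(list(map(float,sys.argv[1:4]))); ty=R[:,1]; cur=np.degrees(np.arctan2(ty[1],ty[0]))
d=(float(sys.argv[4])-cur+180)%360-180
print("t",round(float(s["time"]),2),"pos",np.round(s["ee_pos"],4),"yawy",cur.round(2),"zaxis",R[:,2].round(4),"F",np.round(s["ft_force"],2),"w",round(float(s["width"]),4))
print("shift",(R.T@(g-s["ee_pos"])).round(4),"roll",np.radians(-d).round(4))
print("j",np.round(s["joint_positions"],3))
E
python3 - <<'E'
from h import *
t=np.load("top0.npz");D=t["d"];p=t["p"].astype(int)
m=np.zeros(D.shape,bool);m[140:290,310:400]=1
P,us,vs=cloud("top",D,m);c=p[vs,us];org=c[:,0]-c[:,2]>110
for nm,k in (("A",org&(vs<235)),("B",org&(vs>=235)),("drift",(vs<180))):
  for z0 in (.062,.122):
    Q=P[k&(P[:,2]>z0)&(P[:,2]<z0+.013)]
    if len(Q)>4: print(nm,z0,cv2.minAreaRect((Q[:,:2]*1000).astype(np.float32)))
E
python3 go.py 0.466 -0.161 0.2 -17.5
```

```text
A 0.062 ((515.5728759765625, -231.4644012451172), (27.54503059387207, 22.295452117919922), 11.401193618774414)
A 0.122 ((518.5138549804688, -243.8490447998047), (19.73045539855957, 21.073833465576172), 8.890002250671387)
B 0.062 ((407.4394836425781, -244.31031799316406), (27.05620765686035, 49.787410736083984), 63.460365295410156)
B 0.122 ((407.29571533203125, -244.13104248046875), (19.990459442138672, 19.473651885986328), 59.73529052734375)
drift 0.062 ((630.0120239257812, -189.1947021484375), (30.607166290283203, 15.383339881896973), 64.72467041015625)
drift 0.122 ((638.52001953125, -192.07461547851562), (24.40143585205078, 23.94838523864746), 13.76794719696045)
t 0.1 pos [ 0.1916 -0.5945  0.2218] yawy -72.14 zaxis [-4.0e-04  1.2e-03 -1.0e+00] F [0.48 0.41 0.32] w 0.087
shift [ 0.3942 -0.3284  0.0222] roll -0.9536
j [ 1.236  0.333 -0.065  1.461  0.022  1.35  -0.089]
```

Candidates for the fork (side-view pixels): brown-and-grey two-pronged tool (305,155), plain drift (244,133), orange forks (292,130) and (334,138). The crop shows that (305,155) has a wooden handle, a steel crosspiece and two prongs, so I choose it. It is at (0.466, -0.161).

move_arm(
  series=[
    [0.04,-0.033,0.002,-0.1],
    [0.08,-0.066,0.004,-0.2],
    [0.12,-0.1,0.006,-0.3],
    [0.16,-0.132,0.01,-0.4],
    [0.2,-0.165,0.012,-0.5],
    [0.24,-0.2,0.014,-0.6],
    [0.28,-0.232,0.016,-0.7],
    [0.32,-0.265,0.02,-0.8],
    [0.36,-0.3,0.022,-0.9],
    [0.394,-0.328,0.022,-0.954],
    [0.394,-0.328,0.022,-0.954],
    [0.394,-0.328,0.022,-0.954],
    [0.394,-0.328,0.022,-0.954],
    [0.394,-0.328,0.022,-0.954],
  ],
  claw=0.3,
  newtons=50,
)

```text
time: 1.5
ee_pos: [0.4653, -0.1635, 0.2003]
eef_rot: [0.807, 0.59, -0.0, -0.0]
ft_force: [0.3, 0.0, -0.1]
width: 0.0567
```

```bash
python3 go.py 0.4655 -0.161 0.086 -17.5
```

```text
t 1.5 pos [ 0.4653 -0.1635  0.2003] yawy -17.65 zaxis [-6.e-04 -3.e-04 -1.e+00] F [ 0.29  0.04 -0.13] w 0.0567
shift [ 0.0025 -0.0005  0.1143] roll -0.0025
j [ 0.76   0.092 -0.539  1.807  0.05   1.257 -0.1  ]
```

move_arm(
  series=[
    [0.002,0,0.02,0],
    [0.002,0,0.05,0],
    [0.002,0,0.07,0],
    [0.002,0,0.09,0],
    [0.002,0,0.105,0],
    [0.002,0,0.114,0],
    [0.002,0,0.114,0],
  ],
)

```text
time: 2.2
ee_pos: [0.4657, -0.1607, 0.0856]
eef_rot: [0.807, 0.591, -0.001, -0.001]
ft_force: [0.2, 0.1, -0.7]
width: 0.0566
```

```bash
cat > pic.py <<'E'
import sys
from h import *
from bench import imaging
tag=sys.argv[1]
for n in sys.argv[2:]:
    p,d=imaging.camera(n); np.savez(f"{n}{tag}.npz",p=p,d=d); a=np.clip(cv2.resize(p[:,:,::-1],(768,576)).astype(float)*1.4,0,255).astype(np.uint8); cv2.imwrite(f"pics/{n}{tag}.png",a)
E
python3 pic.py 1 side; python3 go.py 0.4655 -0.161 0.086 -17.5
```

```text
t 2.25 pos [ 0.4663 -0.1606  0.0865] yawy -17.55 zaxis [-5.e-04  0.e+00 -1.e+00] F [ 0.25 -0.75 -0.91] w 0.0569
shift [-0.0006 -0.0007  0.0005] roll -0.0009
j [ 0.731  0.216 -0.538  1.936  0.129  1.023 -0.17 ]
```

View pics/side1.png

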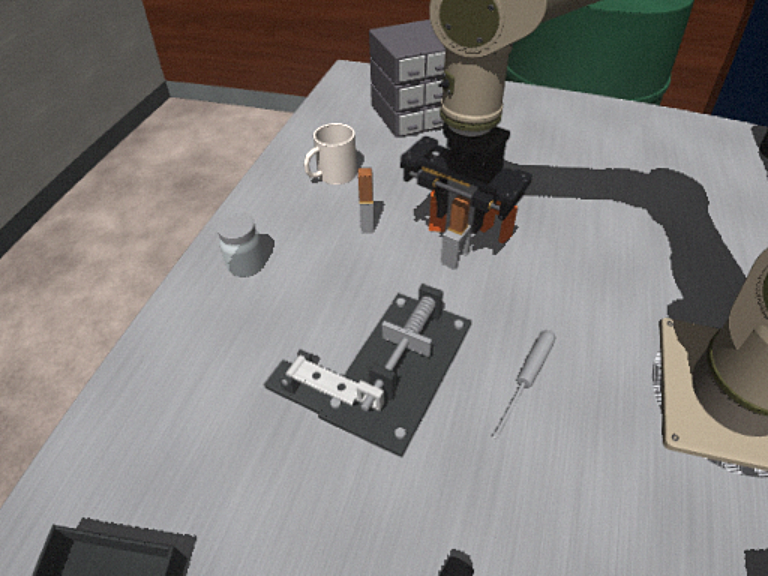

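The fork's handle, at (459,215) in this enlarged side picture, sits between the fingers. I'll close on it and lift.

move_arm(
  series=[
    [0,0,0,0],
    [0,0,0,0],
    [0,0,0,0],
    [0,0,0,0],
    [0,0,0,0],
    [0,0,0,0],
    [0,0,0,0],
    [0,0,0,0],
  ],
  claw=-1,
  newtons=55,
)

```text
time: 3.05
ee_pos: [0.4668, -0.16, 0.0867]
eef_rot: [0.806, 0.591, 0.0, 0.0]
ft_force: [-0.6, -0.4, 2.9]
width: 0.0242
```

move_arm(
  series=[
    [0,0,-0.01,0],
    [0,0,-0.04,0],
    [0,0,-0.08,0],
    [0,0,-0.11,0],
    [0,0,-0.13,0],
    [0,0,-0.13,0],
    [0,0,-0.13,0],
  ],
)

```text
time: 3.75
ee_pos: [0.4664, -0.1599, 0.2159]
eef_rot: [0.806, 0.591, -0.0, -0.0]
ft_force: [-0.5, -0.2, -3.6]
width: 0.0236
```

```bash
python3 go.py 0.4991 0.1041 0.226 79.6
```

```text
t 3.75 pos [ 0.4664 -0.1599  0.2159] yawy -17.48 zaxis [-5.e-04 -0.e+00 -1.e+00] F [-0.52 -0.19 -3.64] w 0.0236
shift [ 0.2616 -0.0481 -0.0101] roll -1.6943
j [ 0.761  0.08  -0.545  1.785  0.043  1.289 -0.1  ]
```

move_arm(
  series=[
    [0.01,-0.002,-0.005,-0.05],
    [0.03,-0.006,-0.01,-0.15],
    [0.05,-0.01,-0.01,-0.3],
    [0.075,-0.014,-0.01,-0.43],
    [0.1,-0.018,-0.01,-0.56],
    [0.125,-0.023,-0.01,-0.7],
    [0.15,-0.028,-0.01,-0.84],
    [0.175,-0.032,-0.01,-0.98],
    [0.2,-0.037,-0.01,-1.12],
    [0.22,-0.041,-0.01,-1.26],
    [0.24,-0.044,-0.01,-1.4],
    [0.25,-0.046,-0.01,-1.53],
    [0.258,-0.048,-0.01,-1.64],
    [0.262,-0.048,-0.01,-1.694],
    [0.262,-0.048,-0.01,-1.694],
    [0.262,-0.048,-0.01,-1.694],
    [0.262,-0.048,-0.01,-1.694],
    [0.262,-0.048,-0.01,-1.694],
  ],
)

```text
time: 5.55
ee_pos: [0.4995, 0.104, 0.2262]
eef_rot: [0.091, 0.996, -0.0, -0.0]
ft_force: [0.0, -0.1, -2.9]
width: 0.0237
```

```bash
python3 pic.py 2 side top; python3 go.py 0.4991 0.1041 0.106 79.6
```

```text
t 5.65 pos [0.4996 0.1041 0.2264] yawy 79.53 zaxis [ 0.e+00 -2.e-04 -1.e+00] F [ 0.06  1.33 -2.37] w 0.0236
shift [ 5.000e-04 -1.000e-04  1.204e-01] roll -0.0012
j [ 0.503  0.158 -0.866  1.717  0.125  1.323  1.   ]
```

View pics/side2.png

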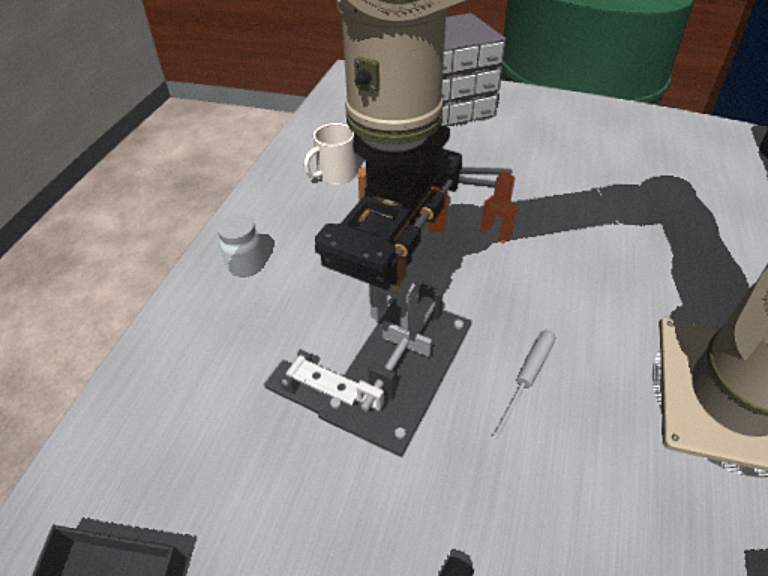

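View pics/top2.png

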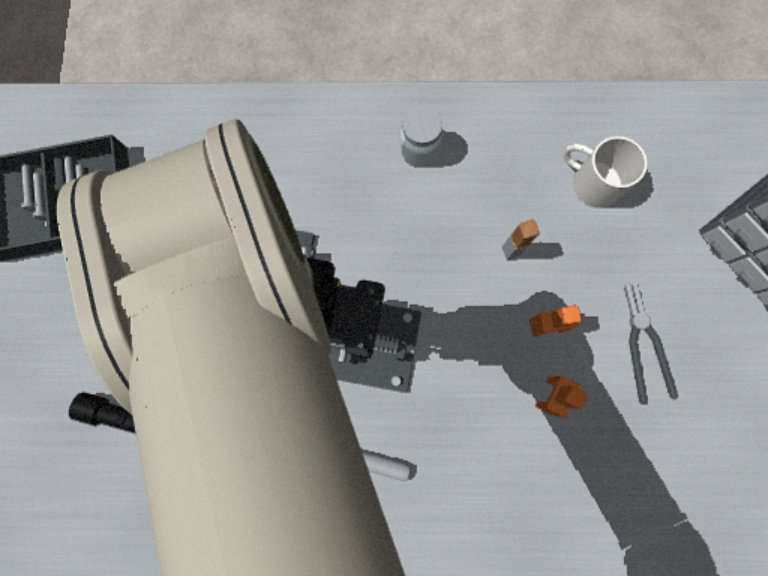

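```bash
python3 - <<'E'
from h import *
s=np.load("side2.npz");D=s["d"]
crop("side",s["p"],220,160,320,260,6,"pics/s3.png")
m=np.zeros(D.shape,bool);m[160:260,210:330]=1
P,us,vs=cloud("side",D,m)
y=np.array([-.1805,-.9836]);x=np.array([y[1],-y[0]]);o=np.array([.4991,.1041])
a=(P[:,:2]-o)@x;b=(P[:,:2]-o)@y
for lo,hi in ((.135,.165),(.165,.192),(.192,.213)):
    k=(P[:,2]>lo)&(P[:,2]<hi)&(abs(a)<.05)&(abs(b)<.05)
    print(lo,k.sum(),a[k].min(),a[k].max(),b[k].min(),b[k].max(),P[k,2].min(),np.histogram(a[k],np.arange(-.04,.041,.004))[0], np.percentile(b[k],[5,50,95]))
E
```

```text
0.135 188 -0.025916436710128637 0.026713062756272478 -0.01410692268051422 0.016894072021437594 0.13949260771090055 [ 0  0  0  8 15 63 10  0  0  0  0  0  0  0 17 18 57  0  0  0] [-0.01337974 -0.00943724  0.01208493]
0.165 183 -0.02544326929981863 0.02642861102515744 -0.014148440601718763 0.01530709199368492 0.165105384330006 [ 0  0  0  6 16 45  8  0  0  0  0  0  0  0 19 18 71  0  0  0] [-0.01346032 -0.01151593  0.01107234]
0.192 284 -0.025840114827628147 0.026462070575225392 -0.014636761918151612 0.016640430500133908 0.19211764961412997 [ 0  0  0  5 10  8  7  7  6  6 13 16 19 44 42 39 62  0  0  0] [-0.0135282  -0.0104721   0.01269639]
```

View pics/s3.png

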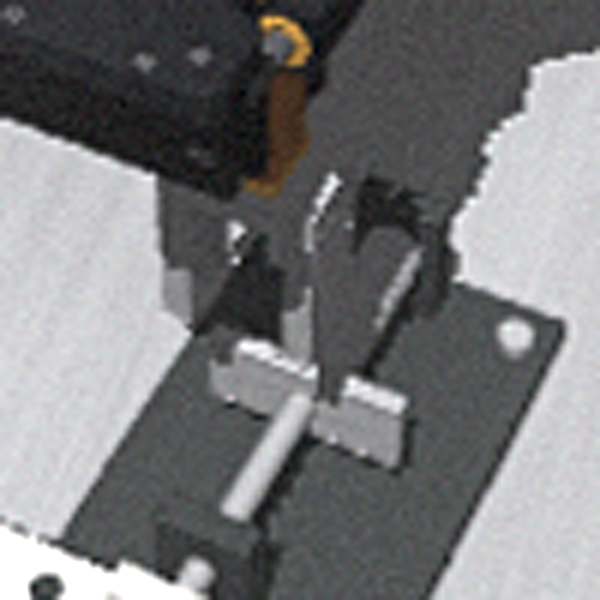

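The prongs hang at x −26 to +26 mm and y −14 to +16 mm of bar_gap, with their ends at z 0.14. In the crop they are at (180,300) and (310,330), above the gap. Now I lower them.

move_arm(
  series=[
    [0,0,0.02,0],
    [0,0,0.05,0],
    [0,0,0.075,0],
    [0,0,0.095,0],
    [0,0,0.108,0],
    [0,0,0.116,0],
    [0,0,0.118,0],
    [0,0,0.118,0],
    [0,0,0.118,0],
  ],
)

```text
time: 6.55
ee_pos: [0.5002, 0.1045, 0.1094]
eef_rot: [0.091, 0.996, 0.0, 0.001]
ft_force: [0.3, -0.1, -3.0]
width: 0.0238
```

```bash
python3 pic.py 3 side;  python3 go.py 0.4905 0.057 0.108 79.6; python3 - <<'E'
from h import *
s=np.load("side3.npz"); crop("side",s["p"],180,160,320,290,5,"pics/s4.png")
E
```

```text
t 6.6 pos [0.5002 0.1045 0.1093] yawy 79.58 zaxis [ 0.0013 -0.     -1.    ] F [-0.62 -0.29 -2.26] w 0.0239
shift [ 0.0009 -0.0485  0.0013] roll -0.0004
j [ 0.452  0.284 -0.841  1.862  0.238  1.098  0.91 ]
```

View pics/s4.png

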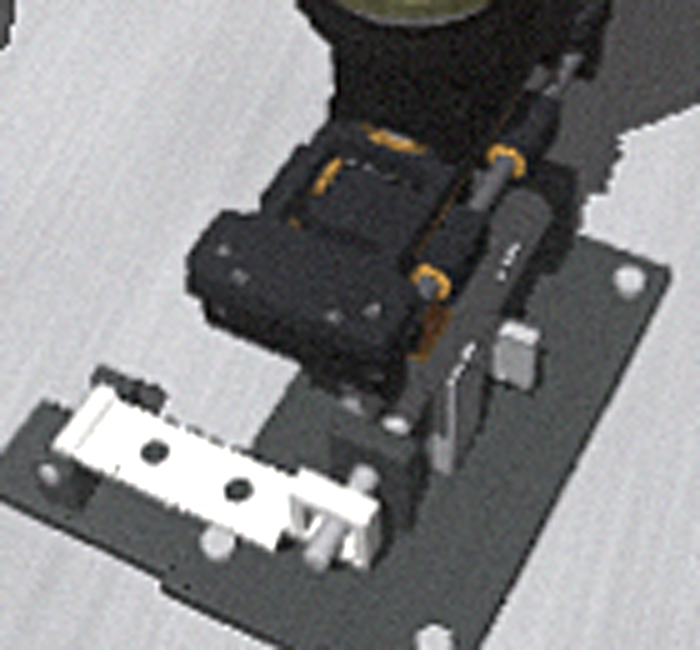

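move_arm(
  series=[
    [0,-0.008,0,0],
    [0,-0.016,0,0],
    [0,-0.02,0,0],
    [0,-0.025,0,0],
    [0,-0.03,0,0],
    [0,-0.035,0,0],
    [0,-0.04,0,0],
    [0,-0.045,0,0],
    [0,-0.05,0,0],
    [0,-0.053,0,0],
    [0,-0.053,0,0],
    [0,-0.053,0,0],
    [0,-0.053,0,0],
    [0,-0.053,0,0],
  ],
)

```text
time: 8.0
ee_pos: [0.4904, 0.0528, 0.1088]
eef_rot: [0.091, 0.996, 0.0, 0.0]
ft_force: [1.7, 5.9, -1.8]
width: 0.0235
```

```bash
python3 pic.py 4 side;  python3 go.py 0.4991 0.1041 0.109 79.6; python3 - <<'E'
from h import *
s=np.load("side4.npz"); crop("side",s["p"],180,160,320,290,5,"pics/s5.png")
E
```

```text
t 8.05 pos [0.4904 0.0528 0.1088] yawy 79.61 zaxis [ 9.e-04  8.e-04 -1.e+00] F [ 1.07  5.8  -3.03] w 0.0238
shift [ 0.0007  0.0521 -0.0002] roll 0.0001
j [ 0.554  0.236 -0.826  1.906  0.195  1.082  1.039]
```

View pics/s5.png

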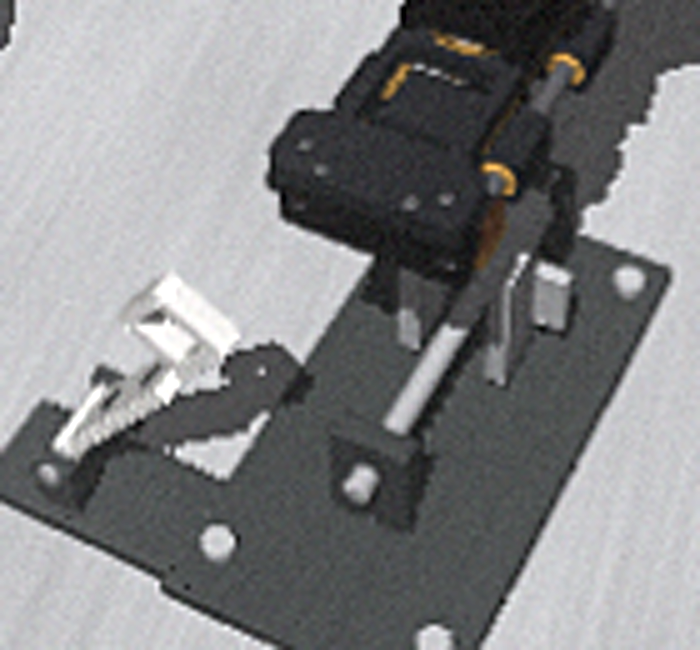

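The strap is up; its eye is at crop pixel (180,330). The fork is still astride the bar. I'll back off gently so the bar returns, then lift.

move_arm(
  series=[
    [0,0.006,0,0],
    [0,0.012,0,0],
    [0,0.018,0,0],
    [0,0.024,0,0],
    [0,0.03,0,0],
    [0,0.036,0,0],
    [0,0.041,0,0],
    [0,0.043,0,0],
    [0,0.043,0,0],
    [0,0.043,0,0],
    [0,0.043,0,0],
  ],
)

```text
time: 9.15
ee_pos: [0.4978, 0.0941, 0.1084]
eef_rot: [0.091, 0.996, -0.0, -0.0]
ft_force: [-0.2, 0.4, -2.5]
width: 0.0241
```

move_arm(
  series=[
    [0,0,-0.01,0],
    [0,0,-0.03,0],
    [0,0,-0.06,0],
    [0,0,-0.09,0],
    [0,0,-0.11,0],
    [0,0,-0.12,0],
    [0,0,-0.12,0],
    [0,0,-0.12,0],
  ],
)

```text
time: 9.95
ee_pos: [0.4975, 0.0943, 0.2278]
eef_rot: [0.091, 0.996, -0.0, -0.0]
ft_force: [0.4, 0.2, -2.8]
width: 0.0235
```

```bash
python3 pic.py 5 side;  python3 go.py 0.466 -0.161 0.23 -17.5; python3 - <<'E'
from h import *
s=np.load("side5.npz"); crop("side",s["p"],180,140,320,290,5,"pics/s6.png")
E
```

```text
t 10.0 pos [0.4972 0.0943 0.2274] yawy 79.58 zaxis [-1.6e-03 -3.0e-04 -1.0e+00] F [ 0.31 -0.84 -2.18] w 0.0238
shift [-0.0154 -0.2568 -0.0024] roll 1.6944
j [ 0.527  0.147 -0.867  1.724  0.115  1.325  1.026]
```

View pics/s6.png

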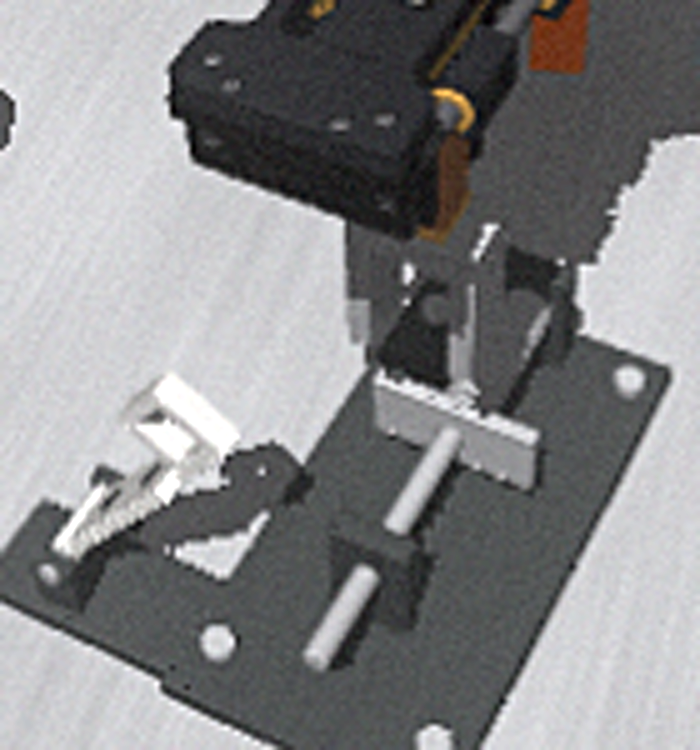

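The bar is back, with its nose at crop (315,660) and the collar plate at rest. The strap is still up. Next I carry the fork back to its original spot.

move_arm(
  series=[
    [0,-0.01,-0.002,0.03],
    [-0.001,-0.03,-0.002,0.1],
    [-0.003,-0.05,-0.002,0.2],
    [-0.004,-0.075,-0.002,0.33],
    [-0.006,-0.1,-0.002,0.46],
    [-0.007,-0.125,-0.002,0.6],
    [-0.009,-0.15,-0.002,0.74],
    [-0.01,-0.175,-0.002,0.88],
    [-0.012,-0.2,-0.002,1.02],
    [-0.013,-0.22,-0.002,1.16],
    [-0.014,-0.235,-0.002,1.3],
    [-0.015,-0.245,-0.002,1.44],
    [-0.015,-0.253,-0.002,1.57],
    [-0.015,-0.257,-0.002,1.67],
    [-0.015,-0.257,-0.002,1.694],
    [-0.015,-0.257,-0.002,1.694],
    [-0.015,-0.257,-0.002,1.694],
    [-0.015,-0.257,-0.002,1.694],
  ],
)

```text
time: 11.8
ee_pos: [0.466, -0.1608, 0.2306]
eef_rot: [0.806, 0.592, -0.0, 0.0]
ft_force: [0.1, 0.7, -3.2]
width: 0.0236
```

```bash
python3 - <<'E'
from h import *
s=np.load("side5.npz");D=s["d"]
m=np.zeros(D.shape,bool);m[160:260,210:330]=1
P,us,vs=cloud("side",D,m)
y=np.array([-.1805,-.9836]);x=np.array([y[1],-y[0]]);o=np.array([.4991,.1041])
a=(P[:,:2]-o)@x;b=(P[:,:2]-o)@y
for lo,hi in ((.135,.165),(.165,.192),(.192,.213)):
    k=(P[:,2]>lo)&(P[:,2]<hi)&(abs(a)<.05)&(abs(b)<.05)
    print(lo,k.sum(),a[k].min(),a[k].max(),b[k].min(),b[k].max(),P[k,2].min(), np.percentile(b[k],[5,50,95]))
E
python3 pic.py 6 side; python3 go.py 0.466 -0.161 0.0875 -17.5
```

```text
0.135 168 -0.024312165799684253 0.026770410477574492 -0.004163876975620663 0.02539089526097268 0.14165670144477038 [-0.00348418  0.00185913  0.02381389]
0.165 183 -0.025366116903411257 0.026702016693956884 -0.004373152271186354 0.025938092120263285 0.16532715197026038 [-0.00376298 -0.00180276  0.02121345]
0.192 303 -0.02474730053740188 0.026741255294525628 -0.0046257577976881355 0.02654100179284334 0.19207273141484277 [-0.0038342  -0.00139793  0.02295072]
t 11.85 pos [ 0.4661 -0.1608  0.2306] yawy -17.41 zaxis [ 0.e+00 -1.e-04 -1.e+00] F [ 0.55 -0.45 -3.59] w 0.0237
shift [-0.0002  0.      0.1431] roll 0.0015
j [ 0.786  0.072 -0.566  1.763  0.04   1.318 -0.093]
```

View pics/side6.png

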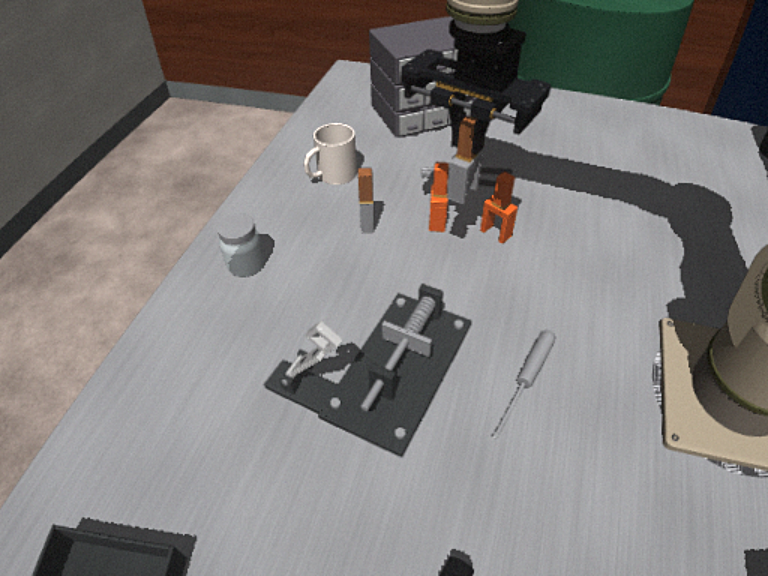

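The fork hangs upright at (462,180) and the orange look-alikes are clear of it. Lowering to the counter.

move_arm(
  series=[
    [0,0,0.02,0],
    [0,0,0.05,0],
    [0,0,0.08,0],
    [0,0,0.105,0],
    [0,0,0.125,0],
    [0,0,0.135,0],
    [0,0,0.139,0],
    [0,0,0.141,0],
    [0,0,0.142,0],
    [0,0,0.142,0],
    [0,0,0.142,0],
  ],
)

```text
time: 12.95
ee_pos: [0.4665, -0.1611, 0.0891]
eef_rot: [0.806, 0.591, 0.0, 0.0]
ft_force: [-0.6, 0.0, -2.6]
width: 0.0237
```

move_arm(
  series=[
    [0,0,0.001,0],
    [0,0,0.001,0],
    [0,0,0.002,0],
    [0,0,0.002,0],
    [0,0,0.002,0],
  ],
)

```text
time: 13.45
ee_pos: [0.4663, -0.161, 0.0867]
eef_rot: [0.806, 0.592, 0.0, 0.0]
ft_force: [-0.3, -0.0, 0.8]
width: 0.0236
```

Contact: the force went from −2.6 to +0.8 N. Now I release, opening only partly.

move_arm(
  series=[
    [0,0,0,0],
    [0,0,0,0],
    [0,0,0,0],
    [0,0,0,0],
    [0,0,0,0],
    [0,0,0,0],
    [0,0,0,0],
    [0,0,0,0],
  ],
  claw=0.3,
)

```text
time: 14.25
ee_pos: [0.4661, -0.1609, 0.0865]
eef_rot: [0.806, 0.591, -0.0, 0.0]
ft_force: [-0.6, 0.8, 0.2]
width: 0.0565
```

move_arm(
  series=[
    [0,0,-0.01,0],
    [0,0,-0.03,0],
    [0,0,-0.06,0],
    [0,0,-0.1,0],
    [0,0,-0.13,0],
    [0,0,-0.15,0],
    [0,0,-0.15,0],
    [0,0,-0.15,0],
  ],
)

```text
time: 15.05
ee_pos: [0.4661, -0.1609, 0.2369]
eef_rot: [0.806, 0.592, 0.0, 0.0]
ft_force: [-0.9, 0.2, -0.0]
width: 0.0565
```

```bash
python3 pic.py 7 side; python3 go.py 0.466 -0.161 0.0875 -17.5; python3 - <<'E'
from h import *
s=np.load("side7.npz");D=s["d"];crop("side",s["p"],180,80,340,290,3.5,"pics/s8.png")
m=np.zeros(D.shape,bool);m[110:185,285:325]=1
P,us,vs=cloud("side",D,m);c=s["p"].astype(int)[vs,us];org=c[:,0]-c[:,2]>90
for lo,hi in((.01,.03),(.06,.074),(.08,.1),(.105,.122),(.124,.136)):
    k=(P[:,2]>lo)&(P[:,2]<hi)&~org&(np.hypot(P[:,0]-.466,P[:,1]+.161)<.04)
    Q=P[k]
    if len(Q)>4: print(lo,len(Q),cv2.minAreaRect((Q[:,:2]*1000).astype(np.float32)),Q[:,2].max())
E
```

```text
t 15.1 pos [ 0.4658 -0.1608  0.2361] yawy -17.47 zaxis [-6.e-04  1.e-04 -1.e+00] F [-0.6   0.76  0.11] w 0.0567
shift [-1.000e-04  4.000e-04  1.486e-01] roll 0.0005
j [ 0.789  0.068 -0.569  1.754  0.038  1.331 -0.092]
0.01 96 ((463.8729248046875, -159.4344024658203), (47.86325454711914, 29.109355926513672), 72.98786163330078) 0.02991575374723876
0.06 127 ((463.7062072753906, -162.95578002929688), (52.60713577270508, 30.818246841430664), 73.36781311035156) 0.07378492859408647
0.08 67 ((461.60491943359375, -155.63661193847656), (28.06963348388672, 15.152703285217285), 23.822555541992188) 0.09979650081777836
0.105 60 ((461.24462890625, -155.89566040039062), (28.11358642578125, 15.811007499694824), 25.427690505981445) 0.12191726615637599
0.124 82 ((464.7575988769531, -162.4175567626953), (25.178380966186523, 23.428598403930664), 76.11964416503906) 0.13353320019040138
```

View pics/s8.png

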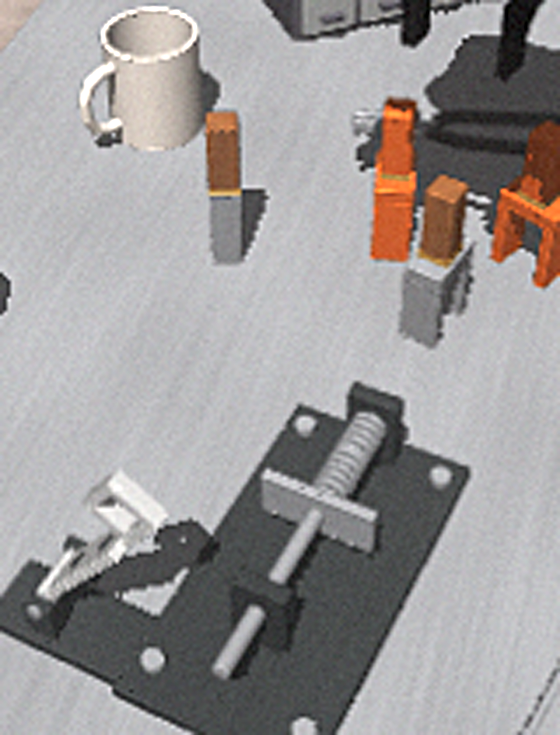

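The fork stands upright at crop (430,280), the strap is up at (120,500), the bar has sprung back, and the gripper is clear. Handing in.

```bash
python3 -c "
from bench import r
print(r.close_job())"
```

```text
the job is handed in; nothing more can be done
None
```

The strap is free and the job was handed in at about 15 s of the 48 s. I gripped the wooden-handled fork and lowered its prongs astride the bar with the bar at rest. I then pushed the fork about 52 mm along the bar, roughly 35 mm of it bar travel, at about 6 N. The strap sprang up, and I backed off, lifted the fork and stood it on its original spot.

In the last side picture:
- **Strap:** it is up.
- **Bar:** the bar and its collar plate are back at rest, judged by eye. I didn't measure how far the bar stopped from rest.
- **Fork:** it stands upright at about (0.465, -0.161), with its top at 0.13 m. That is about 0.27 m from the middle of the gap.
- **Gripper:** it is open and about 0.1 m above the fork, touching nothing.

None of the checks failed or disagreed beyond 1–3 mm between measurements. The job reports no verdict.

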